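# Shift the bench-mounted gear lever from first into fourth

## Task

The gear shifter on the parts counter stands in first. With the fingertips, push its lever back to neutral, across, and into fourth (the middle slot, the end towards the robot, where the driver would sit) until it is fully home, ready for its cables to be set, and leave it there. Only push it: do not take the lever or its knob between the fingers, do not force it, do not put it into any other gear on the way, and leave the stock on the counter where it is.

Things in the scene. Friction and masses are not known exactly. Their poses are not given: they have to be found in the camera images.
- shifter: Open-gate manual gear shifter, bolted down, immovable: plywood board 270 x 210 x 18 mm, black tower 100 x 98 mm, bright steel gate plate 98 x 106 mm on top, its upper face 135 mm above the counter. Origin: centre of the board's underside. x: forwards in the car (away from the robot, turned at most 0.45 rad), y: the driver's left, z up.
- gate (a point): Centre of the gate on the plate's upper face (axes of the shifter). Three fore-and-aft slots 14 mm wide, 22 mm apart, joined in the middle by a cross slot (neutral) 16 mm wide; round noses lead the rod in. Left slot: first in front, second at the back; middle: third in front, fourth at the back; right: fifth in front, reverse at the back (red paint spot).
- slot_4 (a point): The fourth-gear end of the middle slot, on the upper face of the gate plate, 25 mm behind the gate's centre: where the rod stands when fourth is in.
- pivot (a point): The point about which the lever rocks, inside the tower on its centre line, 52.5 mm above the counter (80 mm below the middle of the gate plate). Its axes are those of the shifter.
- knob (a point): Centre of the lever's black ball knob, 44 mm in diameter, 180 mm from the pivot along the straight steel rod (10 mm in diameter, a 16 mm nut right under the knob); z along the rod. Upright, in neutral, it is 232.5 mm above the counter. No springs: friction holds the lever wherever it is left; about 4 N at the knob moves it, and the edges of the gate stop it firmly.
- select (a joint): Sideways angle of the lever about the shifter's x axis (rad), positive to the driver's right: -0.268 in the slot of first and second, 0 in the middle slot, +0.268 in the slot of fifth and reverse. Knob centre from the pivot, in the shifter's axes: 180 mm x (sin(shift), -sin(select) cos(shift), cos(select) cos(shift)).
- shift (a joint): Fore-and-aft angle of the lever (rad), positive forwards: 0 in neutral, about +0.29 at the front end of the left slot (first), about -0.30 at the back end of the middle slot (fourth, fully home). It turns about the lever's own cross axis.
- oil_filter: Orange oil filter can, 76 mm in diameter, 97 mm high, standing on the counter beside the shifter; to be left alone. Origin: centre of its underside.
- parts_box: Yellow carton with a blue band, 62 x 110 x 48 mm, lying on the counter; to be left alone. Origin: centre of its underside.
- bearing: Steel ball bearing, 62 mm outside, 30 mm bore, 18 mm high, lying flat on the counter; to be left alone. Origin: centre of its underside.
- spare_knob: Loose dark-wood gear knob, 44 mm in diameter, 56 mm high, standing on its brass foot on the counter; to be left alone. Origin: centre of its underside.

How it is judged:
On the way, in this order (a step that is already met when the one before it is completed fails the run):
1. the lever is pushed back out of first into neutral (value of joint shift below 0.1 rad), for 0.05 s.
2. the lever is pushed across to the middle slot (value of joint select between -0.09 and 0.09 rad), for 0.05 s.
At the end, for the whole second after the job is handed in: The lever stands at rest in the middle slot (select within 0.06 rad of 0), pushed home into fourth: shift below -0.265 rad, that is within about 6 mm of the stop at the knob; the stock on the counter is within 15 mm of where it stood (value of joint shift below -0.265 rad and value of joint select between -0.06 and 0.06 rad and velocity of joint shift between -0.03 and 0.03 rad/s and velocity of joint select between -0.03 and 0.03 rad/s and distance of each of oil_filter, parts_box, bearing, spare_knob from where it was at the start of the episode below 0.015 m); the robot touches nothing.
It fails at once if the lever goes into second or reverse (value of joint shift below -0.16 rad and (value of joint select below -0.17 rad or value of joint select above 0.17 rad)).
It fails at once if the lever goes into third or fifth (value of joint shift above 0.16 rad and value of joint select above -0.1 rad).
It fails at once if the lever or its knob is taken between the fingers (contact force between the fingers and shifter above 0.5 N and x of the grasp point in the frame of knob between -0.013 and 0.013 m and y of the grasp point in the frame of knob between -0.013 and 0.013 m and z of the grasp point in the frame of knob between -0.1 and 0.026 m).
It fails at once if the shifter is forced (pushed with more than 60 N) (contact force between any of the fingers, the arm and shifter above 60 N).
It fails at once if stock on the counter is moved or lifted by more than 15 mm (distance of any of oil_filter, parts_box, bearing, spare_knob from where it was at the start of the episode above 0.015 m).
It also fails if it takes over 51 s, if anything falls off the work surface, if the arm or the gripper's body presses on something with over 40 N, if the wrist force passes 120 N, or if a joint passes its speed limit or range.

## Robot

A 6-joint arm with a two-finger parallel gripper is mounted at the origin on the work surface. World frame = base frame: x ahead of the robot, y to its left, z up, the work surface at z = 0. Lengths are in m, angles in rad, forces in N, time in s.
With the tool pointing down it reaches from about 0.3 to 0.825 m from the base axis. Payload 5.4 kg.
Tool frame: the origin (TCP) lies at the very end of the fingers, on their centre line; the grasp point (between the pads) lies 19 mm behind it; z points along the fingers, x is the direction in which the jaws open and shut, and the axes are right-handed (so a half turn about z gives the same grasp; the last joint's range is limited). The gripper opens to 92 mm and grips with 3 to 60 N. Pads are 20 mm wide; open, the fingers measure 128 mm over their backs; the gripper's body (75 mm by 189 mm) begins 69 mm behind the grasp point.
Start: joints at [0.938, 0.158, 1.597, -0, 1.386, -0.21], TCP at [0.236, 0.524, 0.215] pointing down, gripper open.
Joint ranges: [-2.91, 2.91], [-0.94, 2.29], [0.18, 2.7], [-1.29, 4.43], [0.17, 2.64], [-3, 3]. Speed limits (rad/s): [2.57, 2.57, 3.14, 3.14, 3.14, 3.14].

## Interface

Orientations are given as a rotation vector (axis times angle).
In Python, from workcell import bot gives the robot as it stands. Calls block until the motion is done:
- bot.goto(position, orientation): joint-space move of the TCP to a pose.
- bot.line_to(position, rot=None, max_speed=0.15): straight line of the TCP; rot=None keeps the orientation; max_speed is the mean speed in m/s.
- bot.set_joints(angles): joint-space move.
- bot.set_gripper(opening, newtons=None): opening from 0.0 (shut) to 1.0 (fully open); newtons is the grip in N (None keeps the last); returns when the fingers have stopped.
- bot.hold(seconds).
- bot.inverse_kinematics(position, orientation): joint angles nearest the present ones, or None.
- bot.read_camera(name): name is "side" or "top"; returns a dict with "pixels" (480x640x3 uint8, blue, green, red), "fx", "fy", "cx", "cy" (pixels), "R" (3x3) and "t" (3): a world point X has camera coordinates R X + t. Camera axes: x right, y down, z forward; pixel columns grow to the right and rows downward; lengths in m; the calibration is good to about 2 mm. A picture is of the moment at which its call begins. There is no depth.
A pose or a line that the arm cannot do raises bot.MotionError and nothing moves.
- bot.job_done(): hands the job in, once; it reports no verdict.
Readings, each from a call of its own:
- bot.current_clock(): time.
- bot.current_joints(): joint angles.
- bot.current_joint_vel(): joint speeds.
- bot.current_effort(): joint torques, N m.
- bot.current_ee_pos(): TCP position.
- bot.current_tool_rot(): TCP orientation.
- bot.current_contact_force(): force on the tool from outside, world axes, zero at the start.
- bot.current_ft_torque(): the same for the moment, N m.
- bot.current_opening(): opening from 0.0 (shut) to 1.0 (fully open).
Only numpy, scipy, OpenCV 4.12 (cv2) and the standard library are available. Lean on these libraries where they do the work, as an engineer would, in place of code of your own. Each camera call takes 0.05 s, during which the arm holds its last target.

## Working session

There is one attempt and no reset: what is moved stays moved. The work goes in short steps, each a Python script; the robot and the scene stay as the last script left them, time stands still between calls to the robot, and variables do not carry over. Pictures are saved under pics/ and viewed, and the job is handed in when it is done.

```bash
mkdir -p pics; ls; python3 - <<'E'
from workcell import bot
import cv2,numpy as np
for n in("side","top"):
    c=bot.read_camera(n);cv2.imwrite(f"pics/{n}0.png",c["pixels"])
    R=np.array(c["R"]);print(n,c["fx"],c["cx"],c["cy"],R.round(3).tolist(),np.round(c["t"],3),"cam pos",(-R.T@np.array(c["t"])).round(3))
print(bot.current_clock(),bot.current_tool_rot(),bot.current_opening())
E
```

```text
pics
side 486.29968050095346 324.17146275077596 235.59311174654536 [[0.926, 0.377, 0.014], [0.241, -0.563, -0.791], [-0.29, 0.735, -0.612]] [-0.539 -0.03   1.151] cam pos [ 0.84  -0.66   0.688]
top 547.4293580073589 324.5811680894173 234.65758312551898 [[0.029, -0.999, -0.028], [-0.994, -0.026, -0.105], [0.104, 0.03, -0.994]] [0.009 0.591 0.967] cam pos [ 0.486 -0.005  1.023]
0.1 [ 2.63757542e+00  1.70553505e+00 -2.49200957e-03] 1.0019787150276966
```

View pics/side0.png

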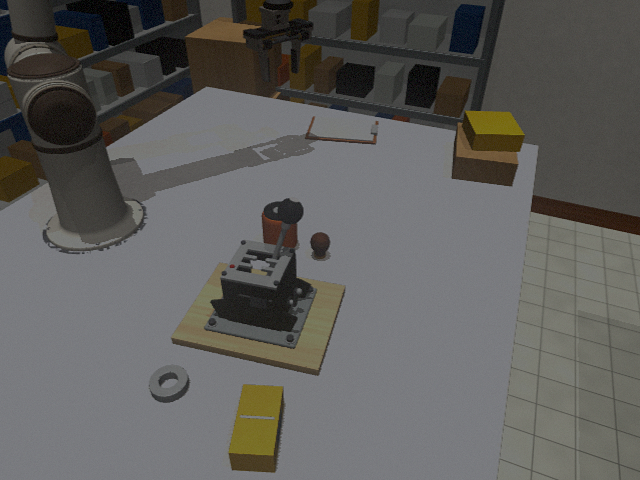

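View pics/top0.png

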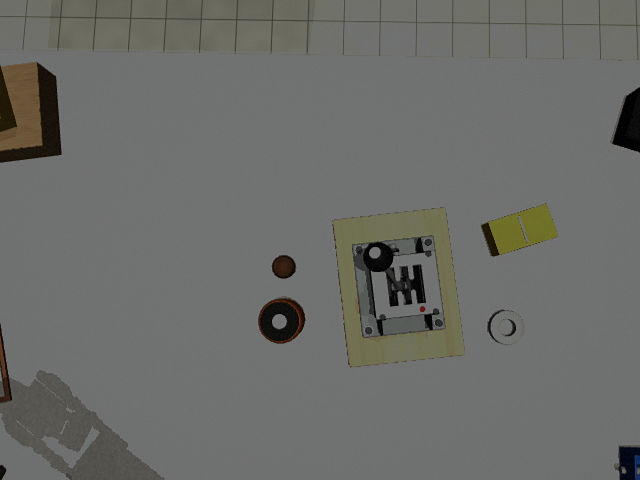

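The top view shows the board with corners near (333,220), (445,208), (464,353) and (350,366), and the knob near (378,257). I'll zoom in to refine these.

```bash
python3 - <<'E'
import cv2,numpy as np
a=cv2.imread("pics/top0.png")[200:375,325:475];b=cv2.imread("pics/side0.png")[190:375,170:350]
f=lambda i:cv2.convertScaleAbs(cv2.resize(i,None,fx=4,fy=4,interpolation=cv2.INTER_CUBIC)[:600],alpha=1.5)
a=cv2.resize(a,None,fx=3.4,fy=3.4,interpolation=cv2.INTER_CUBIC);b=cv2.resize(b,None,fx=3.2,fy=3.2,interpolation=cv2.INTER_CUBIC)
cv2.imwrite("pics/tz.png",cv2.convertScaleAbs(a,alpha=1.7));cv2.imwrite("pics/sz.png",cv2.convertScaleAbs(b,alpha=1.7))
E
```

```text
(no output)
```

View pics/tz.png

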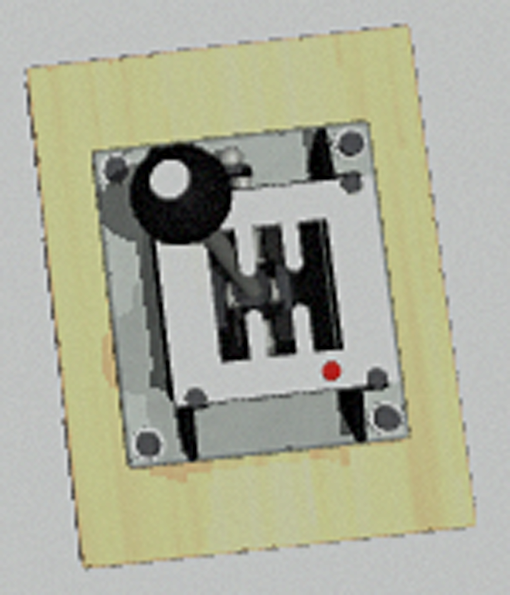

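View pics/sz.png

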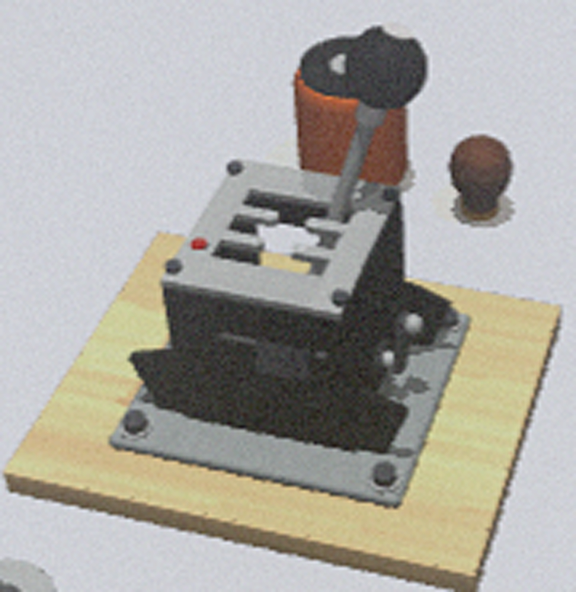

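```bash
cat > h.py <<'E'
from workcell import bot
import numpy as np
from scipy.optimize import least_squares
def proj(c,X):
    p=np.asarray(X)@np.array(c["R"]).T+np.array(c["t"]); return np.c_[c["fx"]*p[:,0]/p[:,2]+c["cx"],c["fy"]*p[:,1]/p[:,2]+c["cy"]]
def sw(p,X):
    c,s=np.cos(p[2]),np.sin(p[2]); return np.asarray(X)@np.array([[c,s,0],[-s,c,0],[0,0,1]])+[p[0],p[1],0]
def knob(sel,sh,d=.18):
    return np.array([0,0,.0525])+d*np.array([np.sin(sh),-np.sin(sel)*np.cos(sh),np.cos(sel)*np.cos(sh)])
E
python3 - <<'E'
from h import *
T=bot.read_camera("top");S=bot.read_camera("side")
h=.018;C=np.array([[.135,.105,h],[.135,-.105,h],[-.135,-.105,h],[-.135,.105,h]])
t=np.array([[27,67],[409,27],[474,524],[85,567]])/3.4+[325,200]-.35
s=np.array([[561,307],[475,580],[7,475],[160,234]])/3.2+[170,190]-.35
rs={}
for nm,use in(("top",(1,0)),("side",(0,1)),("both",(1,1))):
    f=lambda p:np.r_[use[0]*(proj(T,sw(p,C))-t).ravel(),use[1]*(proj(S,sw(p,C))-s).ravel()]
    r=least_squares(f,[.5,-.1,0]);print(nm,r.x.round(4),f(r.x).round(1));p=r.x
k=sw(p,[knob(-.268,.29)]);print("knob",k,proj(T,k),proj(S,k))
g=sw(p,[[0,0,.135]]);print("gate",g,proj(T,g),proj(S,g))
tk=np.array([181,193])/3.4+[325,200];sk=np.array([384,68])/3.2+[170,190];print(tk,sk)
f=lambda q:np.r_[(proj(T,sw(p,[knob(*q)]))-tk).ravel(),(proj(S,sw(p,[knob(*q)]))-sk).ravel()]
r=least_squares(f,[-.268,.29]);print(r.x,r.fun)
E
```

```text
top [ 0.5016 -0.1105  0.1368] [-0.4 -0.3  0.3 -1.1  1.   0.7 -1.   0.5 -0.  -0.  -0.  -0.  -0.  -0.
 -0.  -0. ]
side [ 0.5042 -0.1117  0.1381] [ 0.  -0.   0.  -0.   0.  -0.  -0.  -0.   0.8  0.1  0.8 -0.2 -1.4 -0.1
 -0.1 -0.4]
both [ 0.5027 -0.1108  0.1374] [-0.2 -0.8  0.5 -1.7  1.2  0.  -0.8 -0.1  0.3 -0.3  0.1 -0.9 -1.8 -0.8
 -0.5 -0.8]
knob [[ 0.54744488 -0.05851345  0.21882664]] [[376.90779428 251.65187496]] [[293.79096371 212.67053654]]
gate [[ 0.50271316 -0.1108061   0.135     ]] [[405.41377689 284.08312462]] [[258.66164036 262.5049665 ]]
[378.23529412 256.76470588] [290.   211.25]
[-0.26060141  0.24862482] [-0.15147958 -0.42054069 -0.47391393 -0.09768573]
```

Board fits agree between the two cameras to about 2.5 mm. The knob measures select -0.26 and shift 0.25, so the lever is in first. Next I'll shut the fingers and move in front of the knob.

```bash
cat >> h.py <<'E'
from scipy.spatial.transform import Rotation as Ro
P=np.array([.5027,-.1108,.1374])
W=lambda x,y,z:sw(P,[[x,y,z]])[0]
def rot(sgn=1):
    a=P[2]+sgn*np.pi/2; x=np.array([np.cos(a),np.sin(a),0]);z=np.array([0,0,-1.]);return Ro.from_matrix(np.c_[x,np.cross(z,x),z]).as_rotvec()
def loc(v): c,s=np.cos(P[2]),np.sin(P[2]);v=np.asarray(v);return np.array([c*v[0]+s*v[1],-s*v[0]+c*v[1],v[2]])
def pos(): 
    q=np.array(bot.current_ee_pos());return loc(q-[P[0],P[1],0])
Z=.205
F0=None
def push(a,b,step=.004,fmax=15,speed=.05,z=Z):
    a,b=np.array(a),np.array(b);n=max(1,int(np.ceil(np.linalg.norm(b-a)/step)))
    f0=loc(bot.current_contact_force())
    for i in range(1,n+1):
        q=a+(b-a)*i/n; bot.line_to(W(*q,z),max_speed=speed)
        f=loc(bot.current_contact_force())-f0
        print(round(bot.current_clock(),2),pos().round(4),f.round(1))
        if np.linalg.norm(f[:2])>fmax: print("STOP");return False
    return True
def look(tag):
    import cv2
    for n,(y,x) in (("top",(170,320)),("side",(170,170))):
        c=bot.read_camera(n);i=c["pixels"][y:y+190,x:x+190]
        cv2.imwrite(f"pics/{n}_{tag}.png",cv2.convertScaleAbs(cv2.resize(i,None,fx=3,fy=3,interpolation=cv2.INTER_CUBIC),alpha=1.7))
E
python3 - <<'E'
from h import *
bot.set_gripper(0.0); print(bot.current_opening())
for s in(1,-1): print(s,bot.inverse_kinematics(W(.095,.046,.3),rot(s)))
J=[j for s in(1,-1) if (j:=bot.inverse_kinematics(W(.095,.046,.3),rot(s))) is not None]
j=min(J,key=lambda j:abs(j[5]))
bot.set_joints(j); bot.line_to(W(.095,.046,Z)); print(bot.current_clock(),pos(),bot.current_contact_force())
look("a")
E
```

```text
0.0029953084405057646
1 [-2.91868569e-01  1.62355414e-01  1.42546484e+00 -4.44089210e-16
  1.55377240e+00 -2.00006490e+00]
-1 [-2.91868569e-01  1.62355414e-01  1.42546484e+00 -4.44089210e-16
  1.55377240e+00  1.14152776e+00]
4.7583 [0.09560469 0.04586829 0.20609378] [-0.47349759 -0.09541466 -0.16749839]
```

View pics/top_a.png

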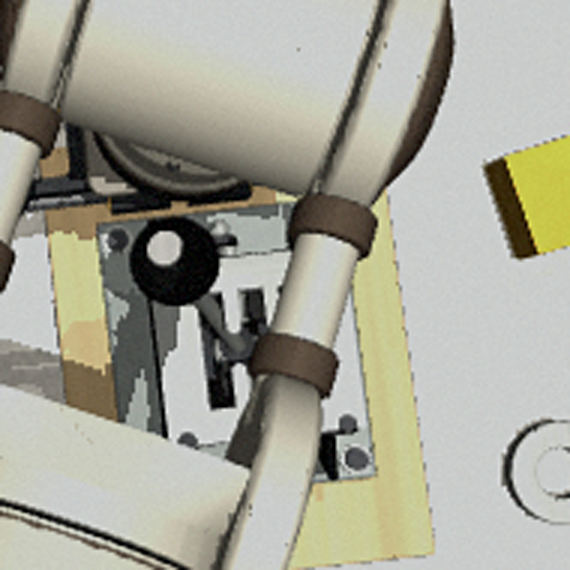

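View pics/side_a.png

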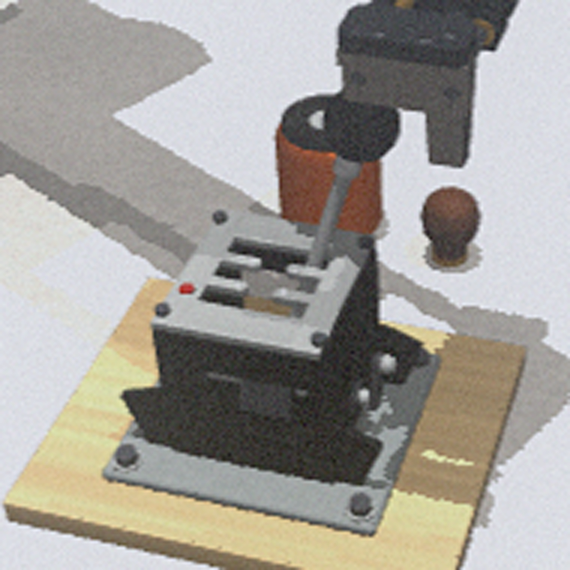

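The side view shows the shut fingertip at crop (450,160), in front of the knob at (365,125). Nothing is touching yet. Now push back to neutral.

```bash
python3 - <<'E'
from h import *
push([.095,.046],[.034,.046],step=.008,fmax=18)
look("b")
E
```

```text
5.16 [0.0872 0.0459 0.2055] [ 1.  -1.1 -0.1]
5.46 [0.0795 0.046  0.205 ] [ 0.2 -0.1 -0.8]
5.76 [0.0729 0.046  0.2059] [5.  1.4 2.9]
6.06 [0.0652 0.0457 0.2058] [ 4.9 -0.4  2.6]
6.36 [0.0569 0.0458 0.205 ] [ 4.8 -0.1  2.5]
6.66 [0.0489 0.046  0.2047] [ 4.  -0.4  2.3]
6.96 [0.0413 0.046  0.2046] [ 3.3 -0.4  1.6]
7.26 [0.0336 0.0461 0.2047] [ 3.3 -0.3  2. ]
```

View pics/side_b.png

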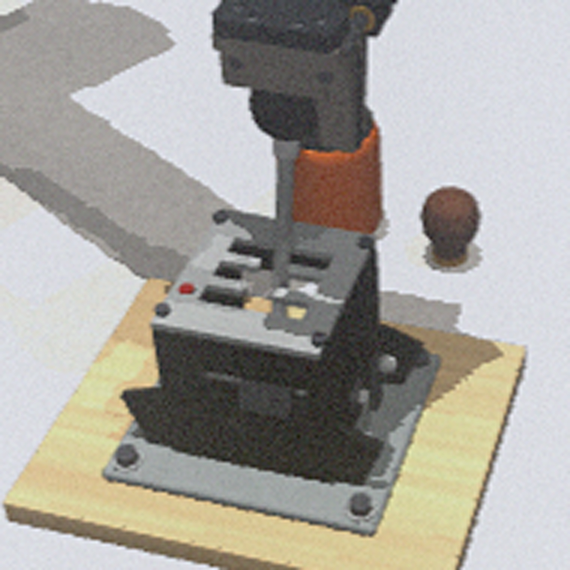

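View pics/top_b.png

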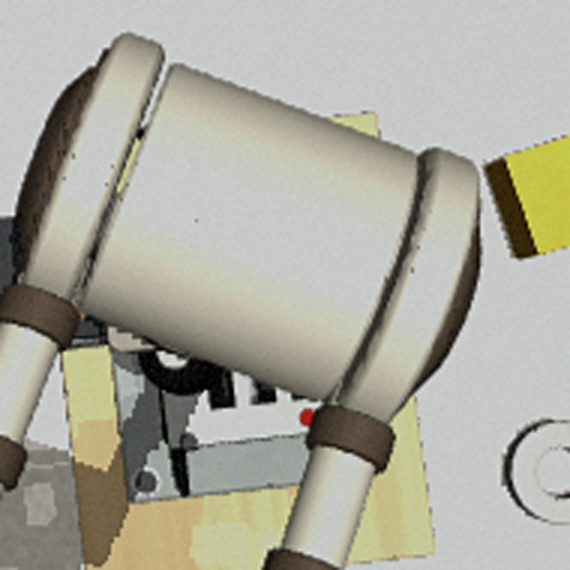

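The lever now stands near upright in the left slot, with the knob at about crop (282,113). I'll compare that with the prediction, back off and push across.

```bash
python3 - <<'E'
from h import *
S=bot.read_camera("side")
for sh in(-.04,0,.04): print(sh,(proj(S,sw(P,[knob(-.268,sh)]))-170)*3)
L=lambda x,y,z=Z:bot.line_to(W(x,y,z),max_speed=.12)
L(.05,.046);L(.05,.112);L(.001,.112)
print(bot.current_clock(),pos())
look("c")
E
```

```text
-0.04 [[272.47768115  99.81965192]]
0 [[284.56283269 101.48981409]]
0.04 [[296.67136618 103.64906539]]
8.95 [0.00139572 0.11148044 0.20527165]
```

View pics/side_c.png

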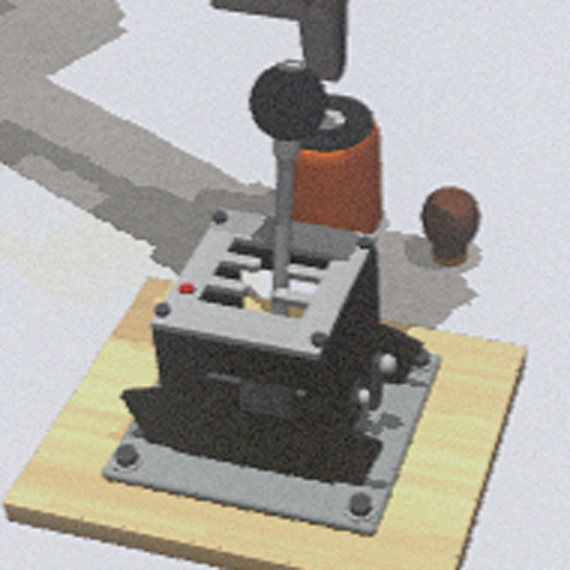

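The knob is at (288,101), which is shift of about 0.01, so it's in neutral. Now push across.

```bash
python3 - <<'E'
from h import *
push([.001,.112],[.001,.044],step=.006,fmax=18)
look("d")
S=bot.read_camera("side")
for se in(-.06,0,.06): print(se,(proj(S,sw(P,[knob(se,0.01)]))-170)*3)
E
```

```text
9.32 [0.0012 0.106  0.2049] [-0.2  0.4  0.6]
9.58 [0.001  0.1004 0.205 ] [-0.1 -0.4 -0.2]
9.85 [0.001  0.0947 0.205 ] [ 0.  -0.3 -0.2]
10.12 [0.001  0.0891 0.205 ] [-0.5 -0.9 -0.7]
10.38 [0.001  0.0834 0.205 ] [ 0.1  1.1 -0.1]
10.65 [0.0012 0.078  0.2053] [-0.1  1.5  2.7]
10.92 [0.0012 0.0722 0.2052] [0.  2.7 1.7]
11.18 [0.001  0.0664 0.2049] [0.5 1.6 1.4]
11.45 [0.0009 0.0607 0.2048] [0.7 0.9 0.7]
11.72 [0.0008 0.055  0.2048] [-1.2  0.3  0.8]
11.98 [0.0009 0.0493 0.2048] [-0.6  0.5  1.3]
12.25 [0.0009 0.0435 0.2049] [-0.5 -0.4 -0.1]
-0.06 [[263.80992438 129.48093362]]
0 [[256.67679302 140.1865994 ]]
0.06 [[249.47898466 152.11849422]]
```

View pics/side_d.png

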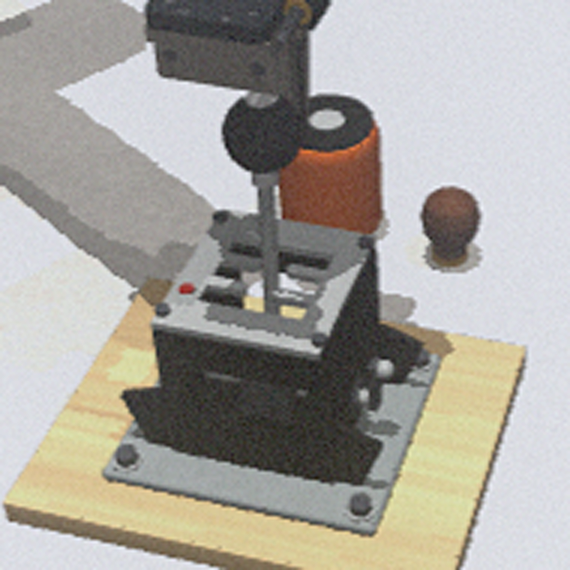

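View pics/top_d.png

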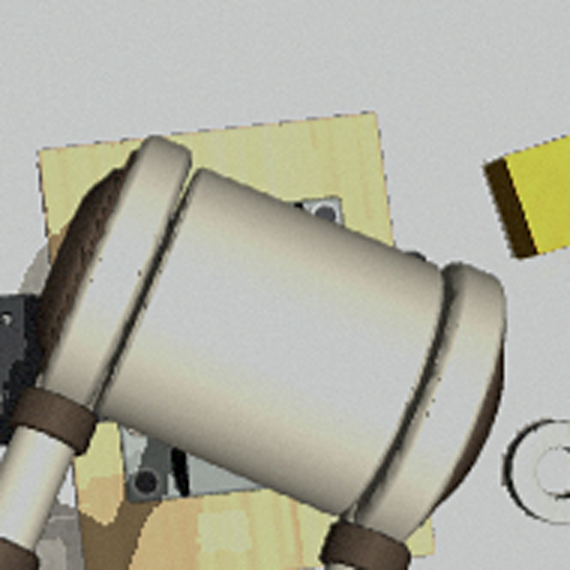

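The knob is at (263,133), so select is about -0.04. That means the finger's half-thickness is about 14.5 mm, so I need another 7 mm.

```bash
python3 - <<'E'
from h import *
push([.001,.0435],[.001,.0365],step=.0035,fmax=18)
L=lambda x,y,z=Z:bot.line_to(W(x,y,z),max_speed=.12)
L(.001,.055);L(.06,.055);L(.06,.0)
print(bot.current_clock(),pos())
look("e")
S=bot.read_camera("side")
for q in((-.06,0),(0,0),(.06,0),(0,.04)): print(q,(proj(S,sw(P,[knob(*q)]))-170)*3)
E
```

```text
12.65 [0.0009 0.0398 0.205 ] [-0.9  2.2  0.8]
12.9 [0.001  0.0362 0.2051] [-0.8  3.4  0.9]
14.45 [5.98076380e-02 6.96056506e-05 2.04977046e-01]
(-0.06, 0) [[260.66990392 128.95668093]]
(0, 0) [[253.50529082 139.65264543]]
(0.06, 0) [[246.27697742 151.57444187]]
(0, 0.04) [[266.21807657 141.95508347]]
```

View pics/side_e.png

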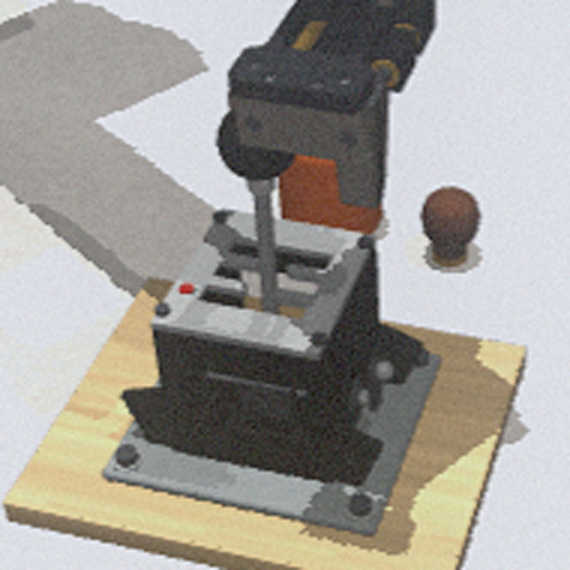

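View pics/top_e.png

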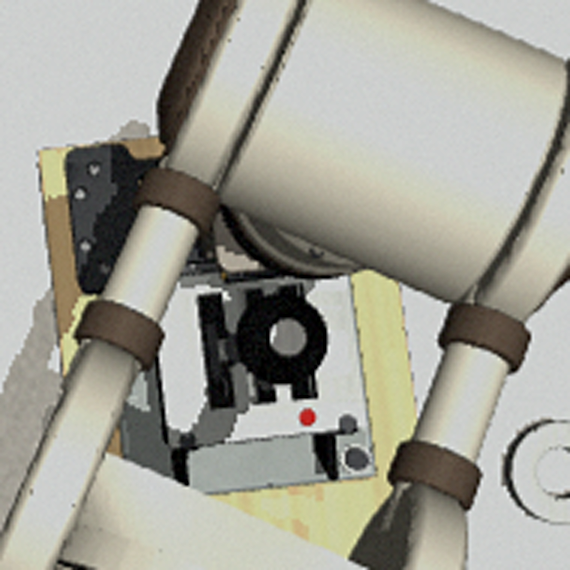

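```bash
python3 - <<'E'
from h import *
T=bot.read_camera("top")
for q in((-.06,0),(0,0),(.03,0),(.06,0),(0,.04)): print(q,(proj(T,sw(P,[knob(*q)]))-[320,170])*3)
E
```

```text
(-0.06, 0) [[257.97552416 341.59397777]]
(0, 0) [[280.55432664 339.11192137]]
(0.03, 0) [[291.78785096 337.87840147]]
(0.06, 0) [[302.96140134 336.65238288]]
(0, 0.04) [[278.61830183 324.10593924]]
```

The top view puts the knob at (282,335), so select is about 0.00 and shift about 0.01. It's lined up with the middle slot, so I'll push it home until it stops.

```bash
python3 - <<'E'
from h import *
if push([.06,0],[-.014,0],step=.006,fmax=18):
    push([-.014,0],[-.028,0],step=.002,fmax=14,speed=.03)
look("f")
E
```

```text
14.92 [5.41e-02 2.00e-04 2.05e-01] [-0.1 -0.3 -0.2]
15.18 [ 0.0484 -0.      0.205 ] [ 0.3 -0.1 -0.6]
15.45 [ 0.0427 -0.      0.205 ] [ 0.1 -1.  -0.3]
15.72 [ 0.037 -0.     0.205] [ 0.2 -1.6 -0.2]
15.98 [ 3.170e-02 -1.000e-04  2.053e-01] [ 1.7 -0.5  0. ]
16.25 [ 2.610e-02 -2.000e-04  2.056e-01] [ 1.6 -0.9  2.7]
16.52 [ 2.010e-02 -2.000e-04  2.051e-01] [ 2.7 -1.1  1.8]
16.78 [ 0.0142 -0.      0.2048] [ 1.6 -1.3  0.6]
17.05 [0.0083 0.     0.2048] [ 1.4 -1.4  0.8]
17.32 [2.500e-03 1.000e-04 2.047e-01] [ 1.9 -0.7  0.9]
17.58 [-3.300e-03  2.000e-04  2.046e-01] [ 0.7 -0.4 -0.3]
17.85 [-8.800e-03  2.000e-04  2.049e-01] [ 0.4 -0.2 -0.5]
18.12 [-1.44e-02  1.00e-04  2.05e-01] [ 0.5  0.4 -1. ]
18.37 [-1.61e-02  1.00e-04  2.05e-01] [ 2.1  0.3 -0.6]
18.62 [-0.0181  0.      0.205 ] [ 2.2 -0.6 -1. ]
18.87 [-0.0201 -0.      0.205 ] [ 2.2 -0.9 -0.3]
19.12 [-0.0221 -0.      0.205 ] [ 2.  -0.5 -0.8]
19.37 [-0.0236 -0.      0.2049] [ 5.  -1.5 -3.1]
19.62 [-0.0245 -0.      0.2049] [10.  -1.9 -6. ]
19.87 [-0.0252 -0.      0.2049] [14.9 -2.7 -8.3]
STOP
```

View pics/side_f.png

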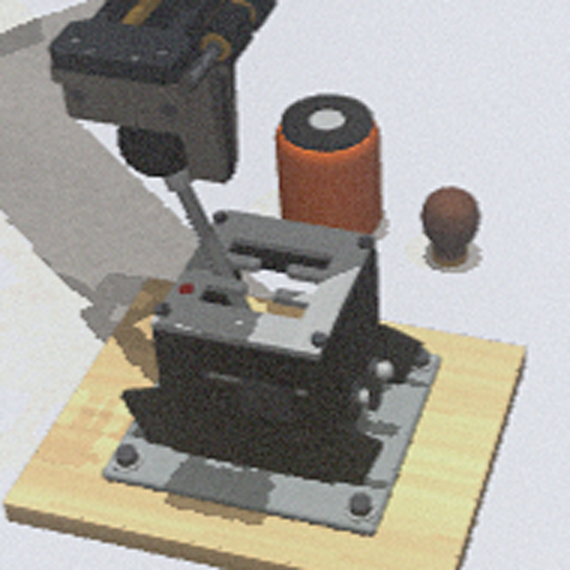

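It came to a firm stop at finger x of about -0.023, which matches the expected -0.30 rad. I'll back off and check.

```bash
python3 - <<'E'
from h import *
import cv2
L=lambda x,y,z=Z:bot.line_to(W(x,y,z),max_speed=.12)
L(.06,0);L(.06,0,.32)
bot.set_joints([0.938,0.158,1.597,0,1.386,-0.21]);bot.hold(.3)
print(bot.current_clock(),bot.current_contact_force())
look("g")
for n in("top","side"):
    c=bot.read_camera(n);cv2.imwrite(f"pics/{n}_end.png",c["pixels"])
    d=cv2.absdiff(c["pixels"],cv2.imread(f"pics/{n}0.png")).max(2)>40;cv2.imwrite(f"pics/{n}_diff.png",d.astype('uint8')*255)
    for q in((0,-.25),(0,-.30)): print(n,q,(proj(c,sw(P,[knob(*q)]))-[[320,170],[170,170]][n=="side"])*3)
E
```

```text
24.7917 [0.46089917 0.27048947 0.92367525]
top (0, -0.25) [[290.7179447  432.20393068]]
top (0, -0.3) [[292.2927129  450.14666551]]
side (0, -0.25) [[177.02425669 135.36758738]]
side (0, -0.3) [[162.69049031 136.57852973]]
```

View pics/top_g.png

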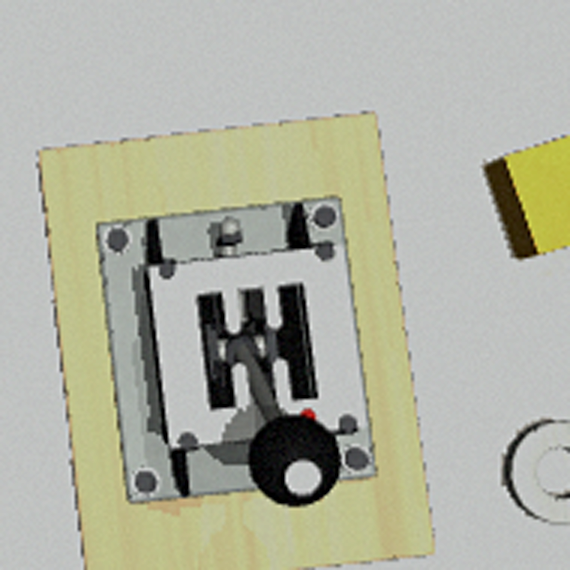

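View pics/side_g.png

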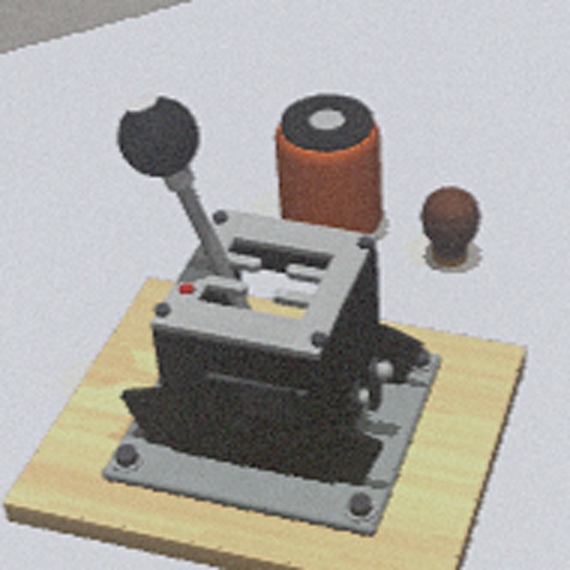

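View pics/top_diff.png

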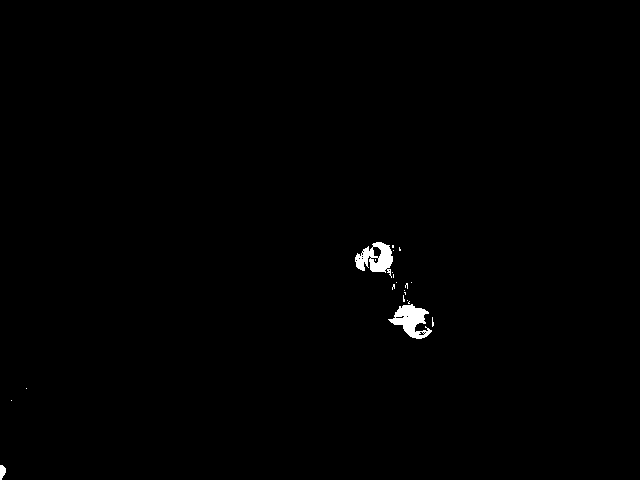

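Top view: the knob is at (294,460), beyond the -0.30 prediction of (292,450). Side view: it's at (159,137), against a prediction of (163,137). So the lever is fully home with select near 0, and the difference picture shows that only the lever moved.

```bash
python3 -c "
from workcell import bot
bot.job_done();print(bot.current_clock())"
```

```text
the job is handed in; nothing more can be done
the job is handed in; nothing more can be done
```

The lever is in fourth and fully home, and I handed the job in at about 25 s of the 51 s allowed. I kept the fingers shut and pushed only against the outside of the knob: back to neutral, across to the middle slot, then back until it met the stop.

**Forces:** pushing took about 2–6 N. At the stop it rose to about 17 N, well under the 60 N limit, and I stopped there.

**Last checks:** with the arm clear, the cameras put shift between about -0.31 and -0.33 rad and select near 0. The top view's before-and-after difference shows that only the lever moved, so the stock is where it was.

**Disagreements:**
- **Starting position:** first measured about 0.25 rad, against the nominal 0.29. I worked from the measured value.
- **Board fit:** the two cameras differed by about 2.5 mm.
- **Final knob position:** the top view put it about 3 px past the -0.30 rad prediction. That is within those errors and on the fully-home side.

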